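Dock the copper line stamp in its warmer

TASK

Set the comb-shaped copper stamp down on the warmer's steel deck, just in front of the fins with its blades pointing at them, and let go of it; then push it along the deck until its blades are fully home between the fins. Then swing the sprung yellow gate shut behind the stamp until its catch holds it, and last of all throw the orange switch lever fully over, away from the robot. Leave the two wooden printing blocks and the tin where they are.

Things in the scene. Friction and masses are not known exactly. Their poses are not given: they have to be found in the camera images.
- stamp: Comb-shaped stamp, loose, about 0.42 kg. Wooden head 55 (x) x 110 (y) x 40 mm high; four upright copper blades stand out of its +x face: 9 mm thick, 36 high, at y = -42, -14, 14, 42 mm, round tips at x = 99.5 mm. Origin: centre of the head's underside, z up; the head's back is at x = -27.5 mm. Starts on the table left or right of the warmer, blades roughly away from the robot.
- stamp_handle (a point): Middle of the dark wooden handle on the stamp's head: 36 (x) x 24 (y) mm, from 40 to 77 mm above the stamp's underside; this point is at stamp x = 10, y = 0, z = 62.5 mm. Grip it across y. Axes as the stamp's.
- blade_tips (a point): Midway between the tips of the stamp's blades, stamp x = 99.5, y = 0, z = 18 mm (between the two middle blades). Axes as the stamp's.
- warmer: Stamp warmer, fixed, its place varies. Origin at table level, at the fin tips, midway across; x along the fins away from the robot, z up. Steel deck, top at z = 8 mm, x -184 to 112, y -75 to 75 mm. Five upright aluminium fins, 12 mm thick, round tips, up to z = 50 mm, at y = -56, -28, 0, 28, 56 mm, from x = 0 to 68 mm, where a grey block (to x = 112, z = 58 mm) ends them.
- home (a point): Where the stamp's origin is when it is fully home: warmer x = -31.5, y = 0, z = 8 mm, axes as the warmer's. The blade tips then touch the grey block. The four blades fit the four gaps between the fins (16 mm wide, 3.5 mm play either side of a blade).
- gate (a joint): Angle (rad) of the yellow gate arm about an upright hinge. 0: open, arm along warmer -x beside the deck's left edge. Positive is counter-clockwise from above: shut, it lies along -y behind the stamp. A torsion spring (0.12 N m open, 0.43 shut) reopens it. At about 1.53 the nose passes the catch; push to 1.57 or more (stop 1.62), up to 15 N at the pad; let go, it is held near 1.52.
- gate_pad (a point): On the red push pad of the gate arm, 115 mm from the hinge, 70 mm above the table. The pad is 34 mm long along the arm, 10 mm thick (faces 5 mm either side of this point), from 39 to 85 mm above the table. Site x points along the arm to the hinge; push on the +y face, towards point -y, to shut it.
- gate_hinge (a point): On the gate's hinge axis, 70 mm above the table, at warmer x = -75, y = 88 mm; axes as the warmer's. The post is 64 mm high. The gate arm is 10 mm thick, from 23 to 41 mm above the table, and ends in a 12 mm round steel nose 185 mm from the hinge.
- catch_top (a point): Top of the brass spring catch at the deck's right edge (warmer x = -93, y = -87 mm, 40 mm above the table), a wedge sloping down towards the robot. The gate's nose presses it down in passing, then it springs up behind the nose and holds the gate; leave it alone otherwise.
- switch (a joint): Switch lever angle (rad): near 0 it leans towards warmer -x (off), at 1.0 towards warmer +x (on). Stays where it is left; about 1 N at the tip turns it. Its pivot is at warmer x = 0, y = -150 mm, 22 mm above the table, along warmer y; the black housing is 70 (x) x 50 x 25 mm.
- switch_tip (a point): Centre of the orange ball (26 mm across) at the end of the switch lever, 80 mm from its pivot.
- square_block: Bystander: pale wooden printing block 90 x 110 x 32 mm with a 28 mm knob up to 62 mm high. Origin under its centre.
- round_block: Bystander: round wooden printing block, 90 mm across, 30 mm high, knob up to 65 mm. Origin under its centre.
- tin: Bystander: closed tin 72 mm across, 75 mm high. Origin under its centre.
Not all that is in view belongs to the job. Leave any turquoise look-alike of the stamp alone.

How it is judged:
By the outcome, as a careful person would: the job done as asked, in the order asked, and still so for the second after the job is handed in, with the robot touching nothing.
It also fails if it takes over 72 s, if anything falls off the work surface, if the arm or the gripper's body presses on something with over 40 N, if the wrist force passes 120 N, or if a joint passes its speed limit or range.

ROBOT

A 6-joint arm with a two-finger parallel gripper is mounted at the origin on the work surface. World frame = base frame: x ahead of the robot, y to its left, z up, the work surface at z = 0. Lengths are in mm, angles in rad, forces in N, time in s.
With the tool pointing down it reaches from about 350 to 875 mm from the base axis. Payload 4.2 kg.
Tool frame: the origin (TCP) lies between the finger pads; the fingertips stand 25 mm ahead of it and the grasp point (between the pads) lies 6 mm ahead of it (r.tips_ahead is the distance from the TCP to the fingertips, in mm); z points along the fingers, y is the line along which they close (so a half turn about z gives the same grasp; the last joint's range is limited). The gripper opens to 87 mm and grips with 3 to 60 N. Pads are 19 mm wide; open, the fingers measure 117 mm over their backs; the gripper's body (75 mm by 190 mm) begins 51 mm behind the grasp point.
Start: joints at [1.555, 0.385, 0.008, 0, -1.194, -0.259], TCP at [169.565, 601.537, 247.55] pointing down, gripper open.
Joint ranges: [-3.14, 3.14], [-1.21, 2.06], [-1.07, 1.41], [-3.16, 2.05], [-2.99, -0.16], [-3.1, 3.1]. Speed limits (rad/s): [2.79, 2.79, 3.14, 3.14, 3.14, 3.14].

INTERFACE

Orientations are given as a unit quaternion [x, y, z, w].
In Python, from plant import r, camera, calibration, masks_of, pinpoint gives the robot as it stands. The module is installed in compiled form; this text tells all that it offers.
- The arm moves only by the tool arm_command, never from a script. Its argument "rows" is a list of rows, each a list of 7 numbers: the shift along the tool's x, y, z in a scale on which 1.0 is 0.75 m, then the turn, a rotation vector about the tool's x, y, z in a scale on which 1.0 is 2 rad, then the opening, from -1 (shut) to 1 (fully open). In form: [[tx, ty, tz, wx, wy, wz, grip], ...]. A call has 1 to 12 rows; each row is the pose to reach, as a shift and turn from the pose commanded when the call began, along the tool's axes at that moment; what a row does not reach only later rows make up. A row lasts 1/8 s, in which the tool goes at most 62.5 mm and 10.7 degrees, less where a joint would pass 70% of its speed; a pose out of reach is approached as far as the arm can. A call with a gripper value outside its range is refused whole. The fingers move at their own pace and stop on an object; the grip force is fixed at half the most. Time passes only in rows, so rows that repeat a pose let the fingers close. It gives the time, the measured TCP pose, the force, the opening and the grip force at its end, in the units of the state.
- r.state(): the state, without advancing time (a new reading comes with each control period).
- camera(name): name is "side" or "top" or "wrist"; returns (picture, depth): 384x512x3 uint8, red, green, blue; 384x512 float32, mm along the optical axis (not along the pixel's ray), 0 where there is no reading.
- calibration(name): a dict with "camera_matrix" (3x3 intrinsics, pixels), "k1" (the pictures are not rectified: a ray, as slopes to the right and down, at radius r is drawn at 1 + k1 r^2 times it, then the intrinsics apply), "xyz" and "attitude" of the camera in the world; the wrist camera has in their place "hand_eye" (4x4, takes a point from camera to tool coordinates, whose origin is the TCP and whose axes are the flange's). Camera axes: x right, y up, looking along -z (the intrinsics and any distortion apply to the point x, -y, -z); pixel columns grow to the right and rows downward; lengths in mm; the calibration is good to about 2 mm. A picture is of the moment at which its call begins: read the wrist's pose just before it. calibration takes no time and is no camera call.
- r.hand_in(): hands the job in; it is judged then, once.
Trained networks look in the newest picture that a camera, given by its name, has taken for a name from the list of things; names that differ only in an ending like _2 or _b are one class to them, and where a whole thing is asked for, a point or a joint stands for the part that bears it (a point fixed in the world has none). Each returns a list of dicts, best first, with "p" (0 to 1); they miss things now and then, are a little off and sometimes report something else, mostly with a low value. They report only what shows in the picture. A call takes as long as a camera call. They do not tell look-alikes from the thing itself.
- masks_of(thing, camera): "pixels" (384x512 bool, what is visible of it) and "bbox" ([left, top, right, bottom] in pixels, round what is visible of it).
- pinpoint(thing, camera): "point" ([column, row] in pixels: a listed point, or the origin of a listed thing).
The state is a dict: "time_s": time; "q": joint angles; "qvel": joint speeds; "joint_efforts": joint torques, N m; "tcp_pos": TCP position; "eef_rot": TCP orientation; "ft_force": force on the tool from outside, world axes, zero at the start; "wrist_torque": the same for the moment, N m; "grip_width": opening from 0.0 (shut) to 1.0 (fully open); "grasp_force": force on a finger pad.
Only numpy, scipy, OpenCV 4.12 (cv2) and the standard library are available. Lean on these libraries where they do the work, as an engineer would, in place of code of your own. Each camera call takes 0.05 s, during which the arm holds its last target. There are 200 camera calls.

## Working session

There is one attempt and no reset: what is moved stays moved. The work goes in short steps, Python scripts to look and compute and a tool call to move; the robot and the scene stay as the last step left them, time stands still between calls to the robot, and variables do not carry over. Pictures are saved under pics/ and viewed, at most 10 in all, crops included, and the job is handed in when it is done.

Besides the shell and the picture viewer there is one more tool, called as name(argument=value, ...), one argument or row to a line, values as JSON. arm_command: Moves the arm, as the interface text tells. Its arguments: {"type":"object","properties":{"rows":{"type":"array"}},"required":["rows"]}

```bash
mkdir -p pics
cat > h.py <<'E'
import numpy as np, cv2
from scipy.spatial.transform import Rotation as R
from plant import r, camera, calibration, masks_of, pinpoint
def cam(name):
    c=calibration(name); K=np.array(c["camera_matrix"]);
    if "hand_eye" in c:
        s=r.state(); T=np.eye(4); T[:3,:3]=R.from_quat(s["eef_rot"]).as_matrix(); T[:3,3]=s["tcp_pos"]
        M=T@np.array(c["hand_eye"])
    else:
        M=np.eye(4); a=np.array(c["attitude"],float)
        M[:3,:3]=a if a.shape==(3,3) else R.from_quat(a).as_matrix(); M[:3,3]=c["xyz"]
    return K,c["k1"],M
def ray(C,px):
    K,k1,M=C
    d=cv2.undistortPoints(np.array(px,float).reshape(-1,1,2),K,np.array([k1,0,0,0.]))[:,0]
    v=np.c_[d[:,0],-d[:,1],-np.ones(len(d))]
    return v@M[:3,:3].T, M[:3,3]
def atz(C,px,z):
    v,o=ray(C,px); return o+v*((z-o[2])/v[:,2])[:,None]
def atd(C,px,d):
    v,o=ray(C,px); return o+v*np.array(d)[:,None]
def save(n,p): cv2.imwrite("pics/"+n,p[...,::-1])
E
cat > a.py <<'E'
from h import *
print(calibration("top"),calibration("wrist"))
ims=[]
for n in("top","side"):
    C=cam(n);p,d=camera(n);ims.append(p);np.savez(n+".npz",p=p,d=d)
    for t in "stamp warmer gate switch square_block round_block tin".split():
        for m in masks_of(t,n)[:3]: 
            ys,xs=np.nonzero(m["pixels"]&(d>0)); P=atd(C,np.c_[xs,ys],d[ys,xs]) if len(xs) else np.zeros((1,3))
            print(n,t,round(m["p"],2),m["bbox"],np.median(P,0).round(),P[:,2].max().round())
    for t,z in dict(stamp=0,stamp_handle=62.5,blade_tips=18,warmer=0,home=8,gate_pad=70,gate_hinge=70,catch_top=40,switch_tip=70).items():
        for m in pinpoint(t,n)[:3]: print(n,t,round(m["p"],2),np.round(m["point"]),atz(C,m["point"],z).round(1)[0])
save("a.png",ims[0]); save("b.png",ims[1])
E
python3 a.py
```

```text
{'camera_matrix': array([[352.42733161,   0.        , 255.15483697],
       [  0.        , 352.42733161, 188.89599404],
       [  0.        ,   0.        ,   1.        ]]), 'k1': -0.06184964696199897, 'xyz': array([315.29072936, -22.01192484, 962.1816257 ]), 'attitude': array([ 0.07314484, -0.06982851, -0.67898586,  0.72715336])} {'camera_matrix': array([[275.61530332,   0.        , 255.46957958],
       [  0.        , 275.61530332, 192.0318865 ],
       [  0.        ,   0.        ,   1.        ]]), 'k1': -0.06409550880082233, 'hand_eye': array([[ 7.99608137e-04,  9.66282920e-01,  2.57481414e-01,
         7.08434805e+01],
       [ 9.99999416e-01, -9.59837715e-04,  4.96607187e-04,
        -9.48325437e-02],
       [ 7.27003415e-04,  2.57480866e-01, -9.66283124e-01,
        -1.37201340e+02],
       [ 0.00000000e+00,  0.00000000e+00,  0.00000000e+00,
         1.00000000e+00]])}
top stamp 0.97 [346.1, 182.1, 392.6, 230.8] [ 463. -316.   37.] 80.0
top stamp 0.91 [374.1, 244.0, 431.3, 300.8] [ 303. -405.   36.] 80.0
top stamp 0.77 [297.2, 242.7, 356.4, 299.4] [ 308. -192.   38.] 79.0
top wa
[... 2353 characters left out ...]
side stamp_handle 0.85 [259. 282.] [ 452.7 -324.2   62.5]
side stamp_handle 0.71 [193. 247.] [ 300.9 -183.2   62.5]
side stamp_handle 0.6 [193. 317.] [ 288.1 -400.4   62.5]
side blade_tips 0.87 [214. 279.] [ 346.5 -263.6   18. ]
side blade_tips 0.86 [295. 288.] [ 546.8 -324.    18. ]
side blade_tips 0.66 [227. 338.] [ 359.5 -439.4   18. ]
side warmer 0.97 [295. 212.] [618.1 -27.2   0. ]
side home 0.8 [285. 213.] [583.4 -37.2   8. ]
side gate_pad 0.79 [230. 190.] [423.2  26.6  70. ]
side gate_pad 0.34 [265. 183.] [536.3  42.3  70. ]
side gate_hinge 0.7 [262. 184.] [526.5  38.4  70. ]
side catch_top 0.61 [271. 229.] [ 522.6 -130.    40. ]
side switch_tip 0.41 [299. 231.] [ 588.8 -177.3   70. ]
```

```bash
python3 -c "
import cv2
a=cv2.imread('pics/a.png')[95:310,90:440]
cv2.imwrite('pics/c.png',cv2.resize(a,(798,490),interpolation=3))"
```

```text
(no output)
```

View pics/c.png

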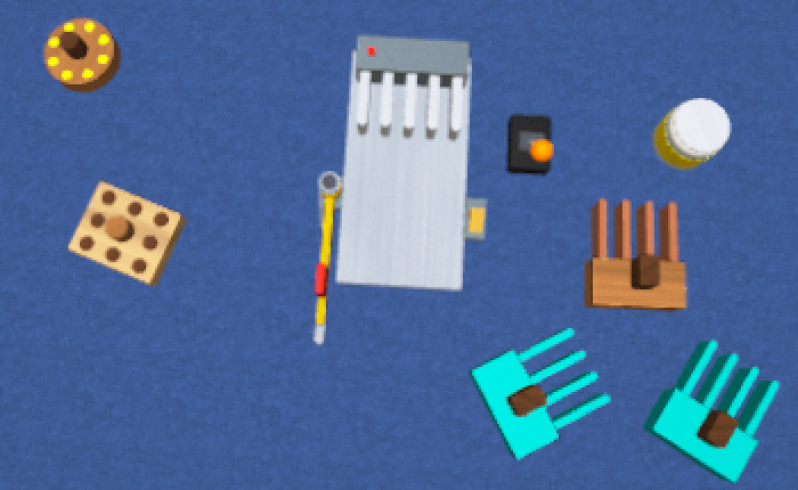

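The copper stamp is at about pixel (371,207) in the top picture. The two turquoise look-alikes are at about (325,270) and (404,280). Only the first has copper blades and a wooden head, and the enlarged crop confirms it. The warmer is in the middle with its fins pointing away, the gate is on its left, the catch on its right, and the switch to the right of that.

```bash
cat > b.py <<'E'
from h import *
s=r.state(); print(s["tcp_pos"],R.from_quat(s["eef_rot"]).as_matrix().round(3).tolist(),s["grip_width"])
def rect(P):
    (c,sz,a)=cv2.minAreaRect(P[:,:2].astype(np.float32)); return np.round(c,1),np.round(sz,1),round(a,2)
for n in("top","side"):
    z=np.load(n+".npz");p,d=z["p"],z["d"];C=cam(n)
    yy,xx=np.mgrid[:384,:512]; P=atd(C,np.c_[xx.ravel(),yy.ravel()],d.ravel()).reshape(384,512,3)
    hsv=cv2.cvtColor(p,cv2.COLOR_RGB2HSV)
    box=(P[...,0]>380)&(P[...,0]<620)&(P[...,1]<-250)&(P[...,1]>-400)&(d>0)
    for nm,lo,hi in (("head",36,46),("blade",30,36),("handle",70,85)):
        m=box&(P[...,2]>lo)&(P[...,2]<hi)&(abs(hsv[...,0].astype(int)-110)>25); Q=P[m]; print(n,nm,len(Q),Q.mean(0).round(1) if len(Q) else 0,rect(Q) if len(Q)>4 else 0)
    wb=(P[...,0]>380)&(P[...,0]<760)&(P[...,1]<70)&(P[...,1]>-140)&(d>0)&(hsv[...,1]<90)
    for nm,lo,hi in (("deck",3,14),("fin",44,55),("block",54,63)):
        Q=P[wb&(P[...,2]>lo)&(P[...,2]<hi)];print(n,nm,len(Q),Q.mean(0).round(1),rect(Q))
E
python3 b.py
```

```text
[169.56891778 601.5285357  247.53591629] [[0.962, -0.271, -0.0], [-0.271, -0.962, -0.0], [0.0, 0.0, -1.0]] 0.995494036648714
top head 809 [ 457.2 -319.6   39.1] (array([ 514.7, -328.3]), array([115.3, 210.4]), 82.02)
top blade 327 [ 503.3 -316.4   34.1] (array([ 515.7, -325.3]), array([111.8, 206.3]), 84.62)
top handle 148 [ 465.8 -323.3   75.5] (array([ 522.7, -349.3]), array([ 46.8, 183. ]), 72.01)
top deck 4314 [539.5 -42.7   7.3] (array([573.6, -41.1]), array([292.5, 197. ]), 0.16)
top fin 693 [650.8 -37.7  49.9] (array([567.5, -21.1]), array([142.4, 324.9]), 79.3)
top block 738 [688.7 -37.4  57. ] (array([622.1, -27.7]), array([139.4, 218.5]), 80.05)
side head 831 [ 460.9 -330.7   40. ] (array([ 509.3, -328.5]), array([116.2, 195.5]), 82.59)
side blade 313 [ 501.7 -327.8   33.8] (array([ 509.4, -328.4]), array([118. , 195.8]), 82.63)
side handle 145 [ 465.5 -328.1   76.1] (array([ 522.9, -348.5]), array([ 32.7, 184.9]), 67.85)
side deck 2329 [528.6 -49.3   9.2] (array([565.1, -48.6]), array([195.8, 362.4]), 84.26)
side fin 574 [645.  -44.1  49.8] (array([623.4, -10.7]), array([129.4, 275.7]), 39.3)
side block 465 [688.9 -43.   58.8] (array([621.6, -29. ]), array([143.2, 219.7]), 79.73)
```

The rows are not in the units I measure in: shifts go in shares of 0.75 m and turns go in shares of 2 rad. I convert before sending: 549 mm is 0.732, 512 mm is 0.6827, -0.24 rad is -0.12.

arm_command(
  rows=[
    [0.732, 0.6827, 0, 0, 0, -0.12, 1],
    [0.732, 0.6827, 0, 0, 0, -0.12, 1],
    [0.732, 0.6827, 0, 0, 0, -0.12, 1],
    [0.732, 0.6827, 0, 0, 0, -0.12, 1],
    [0.732, 0.6827, 0, 0, 0, -0.12, 1],
    [0.732, 0.6827, 0, 0, 0, -0.12, 1],
    [0.732, 0.6827, 0, 0, 0, -0.12, 1],
    [0.732, 0.6827, 0, 0, 0, -0.12, 1],
    [0.732, 0.6827, 0, 0, 0, -0.12, 1],
    [0.732, 0.6827, 0, 0, 0, -0.12, 1],
    [0.732, 0.6827, 0, 0, 0, -0.12, 1],
    [0.732, 0.6827, 0, 0, 0, -0.12, 1],
  ],
)

```text
time_s: 3.2
tcp_pos: [559.6, -41.6, 247.9]
eef_rot: [1.0, -0.017, 0.0, -0.0]
ft_force: [0.8, 0.5, 0.2]
grip_width: 1.0
grasp_force: 0.0
```

arm_command(
  rows=[
    [0, 0, 0, 0, 0, 0, 1],
    [0, 0, 0, 0, 0, 0, 1],
    [0, 0, 0, 0, 0, 0, 1],
  ],
)

```text
time_s: 3.58
tcp_pos: [558.3, -38.6, 247.8]
eef_rot: [1.0, -0.017, 0.0, -0.0]
ft_force: [-0.3, 0.7, 0.5]
grip_width: 0.999
grasp_force: 0.0
```

```bash
cat > c.py <<'E'
from h import *
import sys
s=r.state(); print(s["time_s"],s["tcp_pos"],s["qvel"],R.from_quat(s["eef_rot"]).as_matrix().round(3).tolist())
C=cam("wrist");p,d=camera("wrist");np.savez("w_%s.npz"%sys.argv[1],p=p,d=d,M=C[2]);save("w_%s.png"%sys.argv[1],p)
for t,z in dict(stamp=0,stamp_handle=62.5,blade_tips=18,warmer=0,home=8,gate_pad=70,gate_hinge=70,catch_top=40,switch_tip=95).items():
    for m in pinpoint(t,"wrist")[:2]:print(t,round(m["p"],2),np.round(m["point"]),atz(C,m["point"],z).round(1)[0])
E
python3 c.py 1
```

```text
3.575 [558.26667005 -38.61122496 247.83065854] [ 0.01026113 -0.00487567  0.00271148  0.00210477  0.00063202 -0.00107491] [[0.999, -0.033, 0.0], [-0.033, -0.999, 0.0], [0.0, -0.0, -1.0]]
stamp 0.16 [256. 151.] [585.2 -40.6   0. ]
stamp_handle 0.56 [366. 344.] [ 306.3 -194.    62.5]
blade_tips 0.9 [455. 177.] [ 543.8 -319.6   18. ]
warmer 0.68 [254. 130.] [613.9 -37.8   0. ]
home 0.62 [258. 154.] [582.3 -43.2   8. ]
home 0.62 [397. 164.] [ 563.1 -237.     8. ]
gate_pad 0.62 [196. 281.] [427.5  43.3  70. ]
gate_hinge 0.86 [184. 201.] [536.9  47.3  70. ]
gate_hinge 0.69 [397. 160.] [ 578.8 -205.    70. ]
catch_top 0.69 [324. 202.] [ 521.3 -127.    40. ]
switch_tip 0.81 [397. 163.] [ 579.2 -192.3   95. ]
switch_tip 0.62 [187. 201.] [543.8  37.1  95. ]
```

View pics/w_1.png

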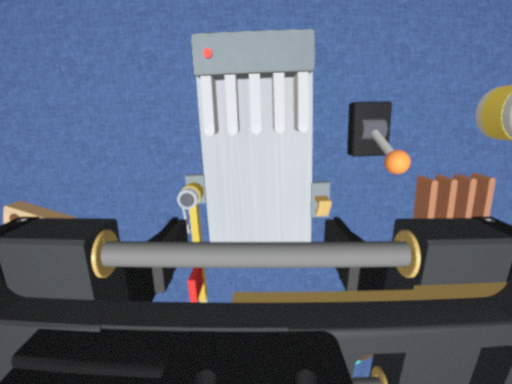

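The wrist view shows the five fins, tips at about row 131 and columns 208 to 303. It also shows the hinge at (188,198), the catch at (322,205), the orange ball at (397,162) and the stamp's blades at about (455,195). I'll fit the fins from depth.

```bash
cat > d.py <<'E'
from h import *
z=np.load("w_1.npz");p,d,M=z["p"],z["d"],z["M"];K,k1,_=cam("wrist");C=(K,k1,M)
yy,xx=np.mgrid[:384,:512];px=np.c_[xx.ravel(),yy.ravel()]
P=atd(C,px,d.ravel()).reshape(384,512,3);P0=atz(C,px,50).reshape(384,512,3)
m=((P[...,2]>43)&(P[...,2]<54)&(P[...,0]>600)&(abs(P[...,1]+38)<90)&(xx>190)&(xx<320)).astype(np.uint8)
n,l,st,ce=cv2.connectedComponentsWithStats(m)
for i in range(1,n):
    if st[i,4]>60:
        Q=P0[l==i];k=(Q[:,0]>628)&(Q[:,0]<668);f=np.polyfit(Q[k,0],Q[k,1],1)
        print(st[i],"n",len(Q),"x",np.percentile(Q[:,0],[0,1,99]).round(1),"slope",f[0].round(4),"y@648",np.polyval(f,648).round(1),"z",np.median(P[l==i][:,2]).round(1),"w",np.ptp(Q[k,1]).round(1))
# deck edges: non-blue at z=8
hsv=cv2.cvtColor(p,cv2.COLOR_RGB2HSV);P8=atz(C,px,8).reshape(384,512,3)
e=[]
for row in range(145,240,3):
    g=(hsv[row,:,1]<80)&(abs(P[row,:,2]-8)<6); c=np.nonzero(g)[0]; c=c[(c>195)&(c<320)]
    if len(c)>50: e.append((P8[row,c[0]],P8[row,c[-1]]))
e=np.array(e)
for j in(0,1): 
    f=np.polyfit(e[:,j,0],e[:,j,1],1);print("deck edge",f[0].round(4),np.polyval(f,[500,600]).round(1), e[:3,j,1].round(1))
b=(P[...,2]>54)&(P[...,2]<62)&(P[...,0]>660)&(abs(P[...,1]+38)<100)&(xx>170)&(xx<330)
Q=atz(C,px[b.ravel()],58);print("block",cv2.minAreaRect(Q[:,:2].astype(np.float32)))
for row in (160,200):print([round(v) for v in P[row,250:260,2]])
E
python3 d.py
```

```text
[ 242   71   70   63 1972] n 1972 x [612.  613.5 680.7] slope 0.0259 y@648 -68.8 z 50.0 w 68.3
[ 198   74   43   62 1328] n 1328 x [612.3 613.5 680.3] slope -0.0243 y@648 1.3 z 50.0 w 40.8
deck edge 0.016 [35.  36.6] [33.1 33.4 33.7]
deck edge 0.0202 [-119.4 -117.3] [-115.1 -115.1 -115.2]
block ((701.3683471679688, -40.07292175292969), (44.332130432128906, 134.9906768798828), 0.2371143400669098)
[8, 7, 10, 8, 9, 9, 7, 8, 9, 8]
[8, 9, 9, 9, 8, 8, 7, 8, 10, 9]
```

```bash
cat >> d.py <<'E'
print('----')
m=((P[...,2]>40)&(P[...,2]<56)&(P0[...,0]>618)&(P0[...,0]<672)&(xx>190)&(xx<320)).astype(np.uint8)
n,l,st,ce=cv2.connectedComponentsWithStats(m,connectivity=4)
for i in range(1,n):
    if st[i,4]>60:
        Q=P0[l==i];f=np.polyfit(Q[:,0],Q[:,1],1);print(len(Q),"slope",f[0].round(4),"y@613,645",np.polyval(f,[613,645]).round(1))
from scipy.optimize import minimize
G=cv2.GaussianBlur(p.min(2).astype(float),(0,0),0.8)
Ty=np.arange(-63,64,1.); 
def proj(X):
    Xc=(X-M[:3,3])@M[:3,:3]; a=np.c_[Xc[:,0],-Xc[:,1]]/-Xc[:,2:]; a=a*(1+k1*(a**2).sum(1))[:,None]; return a*[K[0,0],K[1,1]]+[K[0,2],K[1,2]]
mf=m.astype(np.float32)
def cost(v,img,show=0):
    x,y,t=v; c,s_=np.cos(t),np.sin(t);u,w=np.meshgrid(np.arange(10,58,2.),Ty); u=u.ravel();w=w.ravel()
    pp=proj(np.c_[x+c*u-s_*w,y+s_*u+c*w,np.full(len(u),50.)]).astype(np.float32)
    I=cv2.remap(img.astype(np.float32),pp[:,0],pp[:,1],cv2.INTER_LINEAR).ravel()
    fin=np.min(abs(w[:,None]-np.array([-56,-28,0,28,56])),1)<6
    return I[~fin].mean()-I[fin].mean()
for nm,img in(("depth",mf),("gray",G/255)):
    best=min(((cost((612.5,y,t),img),y,t) for y in np.arange(-48,-30,.5) for t in np.arange(-.06,.07,.005)))
    print(nm,best)
E
python3 d.py | sed -n '/----/,$p'
```

```text
----
522 slope -0.0129 y@613,645 [-68.3 -68.7]
546 slope 0.0263 y@613,645 [-96.8 -96. ]
494 slope 0.006 y@613,645 [-40.9 -40.7]
518 slope 0.0088 y@613,645 [-13.1 -12.8]
536 slope 0.0017 y@613,645 [14.8 14.8]
depth (np.float32(-0.86529905), np.float64(-40.5), np.float64(-2.7755575615628914e-17))
gray (np.float32(-0.11480838), np.float64(-41.0), np.float64(0.009999999999999967))
```

To row units: 288 mm is 0.384, -149 mm is -0.1987, -0.04 rad is -0.02.

arm_command(
  rows=[
    [-0.1987, 0.384, 0, 0, 0, -0.02, 1],
    [-0.1987, 0.384, 0, 0, 0, -0.02, 1],
    [-0.1987, 0.384, 0, 0, 0, -0.02, 1],
    [-0.1987, 0.384, 0, 0, 0, -0.02, 1],
    [-0.1987, 0.384, 0, 0, 0, -0.02, 1],
    [-0.1987, 0.384, 0, 0, 0, -0.02, 1],
    [-0.1987, 0.384, 0, 0, 0, -0.02, 1],
    [-0.1987, 0.384, 0, 0, 0, -0.02, 1],
    [-0.1987, 0.384, 0, 0, 0, -0.02, 1],
  ],
)

```text
time_s: 5.2
tcp_pos: [400.6, -321.2, 247.6]
eef_rot: [1.0, 0.004, 0.0, -0.0]
ft_force: [-0.3, 0.9, 0.2]
grip_width: 1.001
grasp_force: 0.0
```

```bash
python3 c.py 2
cat > e.py <<'E'
from h import *
z=np.load("w_2.npz");p,d,M=z["p"],z["d"],z["M"];K,k1,_=cam("wrist");C=(K,k1,M)
yy,xx=np.mgrid[:384,:512];px=np.c_[xx.ravel(),yy.ravel()]
P=atd(C,px,d.ravel()).reshape(384,512,3)
hsv=cv2.cvtColor(p,cv2.COLOR_RGB2HSV);red=(abs(hsv[...,0].astype(int)-110)>40)
for nm,lo,hi,zz,x0,x1 in(("handle",68,84,77,420,520),("head",37,43,40,420,488),("blades",31,39,36,495,550)):
    P0=atz(C,px,zz).reshape(384,512,3)
    m=((P[...,2]>lo)&(P[...,2]<hi)&red&(P0[...,0]>x0)&(P0[...,0]<x1)&(abs(P0[...,1]+325)<75)).astype(np.uint8)
    n,l,st,ce=cv2.connectedComponentsWithStats(m,connectivity=4)
    for i in range(1,n):
        if st[i,4]>80:
            Q=P0[l==i];f=np.polyfit(Q[:,0],Q[:,1],1);a=cv2.minAreaRect(Q[:,:2].astype(np.float32))
            print(nm,len(Q),"slope",f[0].round(4),"y@530",np.polyval(f,530).round(1),"xr",Q[:,0].min().round(1),Q[:,0].max().round(1),"yr",Q[:,1].min().round(1),Q[:,1].max().round(1),np.round(a[0],1),np.round(a[1],1),round(a[2],1))
E
python3 e.py
```

```text
5.2 [ 400.55317315 -321.24499207  247.5868606 ] [-0.0010805  -0.00051331  0.00145643  0.00116068  0.00083287  0.00164257] [[1.0, 0.007, 0.0], [0.007, -1.0, 0.0], [0.0, -0.0, -1.0]]
stamp 0.94 [162. 236.] [ 298.  -179.6    0. ]
stamp 0.92 [305. 250.] [ 278.  -398.9    0. ]
stamp_handle 0.9 [157. 250.] [ 306.1 -194.1   62.5]
stamp_handle 0.82 [319. 268.] [ 283.5 -405.8   62.5]
blade_tips 0.81 [256.  60.] [ 543.4 -320.7   18. ]
blade_tips 0.77 [345. 200.] [ 363.  -446.8   18. ]
warmer 0.7 [41. 15.] [608.1 -36.5   0. ]
home 0.78 [42. 36.] [580.  -40.3   8. ]
home 0.43 [122.   3.] [ 614.1 -152.8    8. ]
gate_hinge 0.17 [121.   3.] [ 590.3 -179.1   70. ]
catch_top 0.82 [93. 77.] [ 521.2 -124.9   40. ]
switch_tip 0.84 [120.   4.] [ 580.4 -189.9   95. ]
handle 706 slope 0.0049 y@530 -320.4 xr 438.9 473.6 yr -332.5 -309.2 [ 456.2 -320.7] [34.6 23.3] 0.5
head 3188 slope -0.0165 y@530 -322.9 xr 420.0 475.4 yr -375.8 -265.9 [ 447.5 -320.8] [ 55.  109.7] 0.5
blades 329 slope 0.0075 y@530 -277.6 xr 496.0 544.8 yr -282.5 -272.9 [ 520.3 -277.4] [48.9  9.5] 1.2
blades 331 slope 0.0259 y@530 -305.3 xr 496.1 544.9 yr -310.1 -300.6 [ 520.4 -305.6] [48.9  9.1] 1.5
blades 344 slope 0.0185 y@530 -333.2 xr 495.1 545.1 yr -337.9 -328.8 [ 520.1 -333.2] [50.   8.5] 1.1
blades 336 slope 0.0421 y@530 -361.0 xr 495.4 545.5 yr -366.8 -355.9 [ 520.5 -361.4] [50.1  9.7] 1.7
```

View pics/w_2.png

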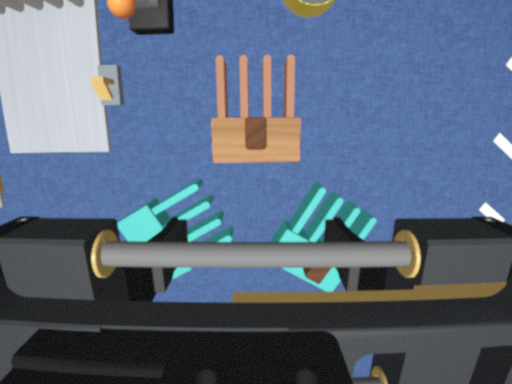

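The copper stamp's head is at about (256,137) in the wrist picture, blades up at rows 58 to 115, turquoise ones below it. Fitted origin is (447.5, -320.8), yaw about 0.01, and sizes match. I'll grip the handle.

To row units: 178 mm is 0.2373, 150 mm is 0.2.

arm_command(
  rows=[
    [0.076, 0, 0, 0, 0, 0, 1],
    [0.076, 0, 0.08, 0, 0, 0, 1],
    [0.076, 0, 0.1467, 0, 0, 0, 1],
    [0.076, 0, 0.2, 0, 0, 0, 1],
    [0.076, 0, 0.2373, 0, 0, 0, 1],
    [0.076, 0, 0.2373, 0, 0, 0, 1],
    [0.076, 0, 0.2373, 0, 0, 0, -1],
    [0.076, 0, 0.2373, 0, 0, 0, -1],
    [0.076, 0, 0.2373, 0, 0, 0, -1],
    [0.076, 0, 0.2373, 0, 0, 0, -1],
    [0.076, 0, 0.2373, 0, 0, 0, -1],
    [0.076, 0, 0.2373, 0, 0, 0, -1],
  ],
)

```text
time_s: 7.2
tcp_pos: [456.7, -322.0, 69.6]
eef_rot: [1.0, 0.003, -0.0, -0.0]
ft_force: [-0.0, 0.3, -0.3]
grip_width: 0.407
grasp_force: 0.0
```

arm_command(
  rows=[
    [0, 0, 0, 0, 0, 0, -1],
    [0, 0, 0, 0, 0, 0, -1],
    [0, 0, 0, 0, 0, 0, -1],
    [0, 0, 0, 0, 0, 0, -1],
    [0, 0, 0, 0, 0, 0, -1],
    [0, 0, -0.0267, 0, 0, 0, -1],
    [0, 0, -0.08, 0, 0, 0, -1],
    [0, 0, -0.1333, 0, 0, 0, -1],
    [0, 0, -0.1333, 0, 0, 0, -1],
  ],
)

```text
time_s: 8.32
tcp_pos: [458.3, -322.9, 172.1]
eef_rot: [1.0, 0.003, 0.003, 0.001]
ft_force: [-0.1, -0.2, -3.7]
grip_width: 0.272
grasp_force: 29.9
```

To row units: -281 mm is -0.3747, -245 mm is -0.3267.

arm_command(
  rows=[
    [0, -0.0667, 0, 0, 0, 0, -1],
    [0, -0.1333, 0, 0, 0, 0, -1],
    [0.0013, -0.2, 0, 0, 0, 0, -1],
    [0.0013, -0.2667, 0, 0, 0, 0, -1],
    [0.0027, -0.3267, 0, 0, 0, 0, -1],
    [0.0027, -0.3747, 0, 0, 0, 0, -1],
    [0.0373, -0.3747, 0, 0, 0, 0, -1],
    [0.072, -0.3747, 0.0267, 0, 0, 0, -1],
    [0.072, -0.3747, 0.0667, 0, 0, 0, -1],
    [0.072, -0.3747, 0.0827, 0, 0, 0, -1],
    [0.072, -0.3747, 0.0827, 0, 0, 0, -1],
    [0.072, -0.3747, 0.0827, 0, 0, 0, -1],
  ],
)

```text
time_s: 9.82
tcp_pos: [509.8, -40.7, 108.2]
eef_rot: [1.0, 0.003, 0.001, -0.0]
ft_force: [0.1, -0.8, -4.2]
grip_width: 0.275
grasp_force: 30.0
```

```bash
python3 c.py 3
```

```text
9.825 [509.76351596 -40.71093146 108.23699153] [ 0.00099657 -0.01196789  0.00732731 -0.0021928  -0.00077748 -0.00042896] [[1.0, 0.005, 0.002], [0.005, -1.0, 0.0], [0.002, -0.0, -1.0]]
stamp 0.57 [256. 225.] [483.2 -41.2   0. ]
stamp_handle 0.82 [255. 248.] [489.8 -40.4  62.5]
warmer 0.78 [255.  82.] [611.4 -39.6   0. ]
warmer 0.64 [257. 223.] [484.9 -42.4   0. ]
home 0.76 [258. 120.] [579.8 -42.8   8. ]
gate_hinge 0.9 [127. 188.] [536.4  44.8  70. ]
catch_top 0.6 [366. 200.] [ 520.1 -127.1   40. ]
```

View pics/w_3.png

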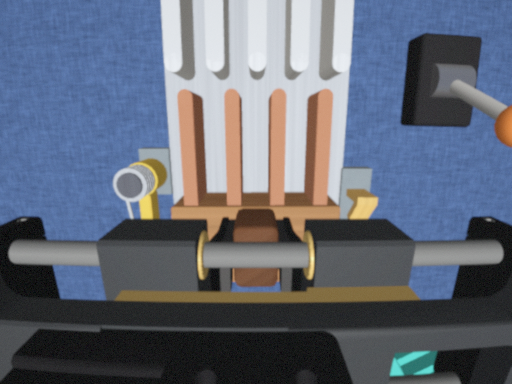

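The stamp hovers just short of the fins: blade tips at row 92, columns 188 to 322, fin tips at row 65, columns 173 to 341. I'll measure the offset in numbers.

```bash
cat > f.py <<'E'
from h import *
import sys
z=np.load("w_%s.npz"%sys.argv[1]);p,d,M=z["p"],z["d"],z["M"];zb=float(sys.argv[2]) # stamp underside z
K,k1,_=cam("wrist");C=(K,k1,M)
yy,xx=np.mgrid[:384,:512];px=np.c_[xx.ravel(),yy.ravel()]
P=atd(C,px,d.ravel()).reshape(384,512,3)
hsv=cv2.cvtColor(p,cv2.COLOR_RGB2HSV);red=((hsv[...,0]<20)&(hsv[...,1]>80))
fin=(hsv[...,1]<70)&(abs(P[...,2]-49)<7)
for nm,m,zz in(("blade",red&(abs(P[...,2]-zb-36)<6),zb+36),("fin",fin,50)):
    P0=atz(C,px,zz).reshape(384,512,3)
    m=m&(abs(P0[...,1]+41)<70)&(P0[...,0]<660)&(P0[...,0]>540)&(yy<190)
    n,l,st,ce=cv2.connectedComponentsWithStats(m.astype(np.uint8),connectivity=4);ys=[];ss=[]
    for i in range(1,n):
        if st[i,4]>150:
            Q=P0[l==i];x1=Q[:,0].max() if nm=="blade" else Q[:,0].min();Q=Q[abs(Q[:,0]-x1)>6];f=np.polyfit(Q[:,0],Q[:,1],1);ys.append(np.polyval(f,x1));ss.append(f[0])
            print(nm,len(Q),"slope",f[0].round(4),"tip x",x1.round(1),"y@tip",ys[-1].round(1))
    print(nm,"mean tip y",np.mean(ys).round(2),"slope",np.mean(ss).round(4))
E
python3 f.py 3 38.6
```

```text
blade 1192 slope 0.0067 tip x 598.0 y@tip -53.4
blade 1277 slope 0.0087 tip x 597.3 y@tip 1.3
blade 1190 slope 0.009 tip x 597.3 y@tip -26.2
blade 1287 slope 0.0113 tip x 597.9 y@tip -80.7
blade mean tip y -39.76 slope 0.0089
fin 1352 slope 0.0083 tip x 610.7 y@tip 14.0
fin 1250 slope 0.0056 tip x 611.2 y@tip -13.4
fin 1209 slope 0.0052 tip x 610.7 y@tip -41.0
fin 1267 slope -0.0002 tip x 610.9 y@tip -68.4
fin 1359 slope -0.0004 tip x 611.4 y@tip -95.8
fin mean tip y -40.93 slope 0.0037
```

To row units: 30 mm is 0.04, 29 mm is 0.0387, 0.005 rad is 0.0025.

arm_command(
  rows=[
    [0, 0.0013, 0.0133, 0, 0, 0.0025, -1],
    [0, 0.0013, 0.0267, 0, 0, 0.0025, -1],
    [0, 0.0013, 0.0347, 0, 0, 0.0025, -1],
    [0, 0.0013, 0.0387, 0, 0, 0.0025, -1],
    [0, 0.0013, 0.04, 0, 0, 0.0025, -1],
    [0, 0.0013, 0.04, 0, 0, 0.0025, -1],
  ],
)

```text
time_s: 11.08
tcp_pos: [509.1, -41.8, 77.9]
eef_rot: [1.0, 0.0, -0.0, 0.0]
ft_force: [-2.4, -0.3, -1.4]
grip_width: 0.273
grasp_force: 30.0
```

To row units: -85 mm is -0.1133, -70 mm is -0.0933.

arm_command(
  rows=[
    [0, 0, 0.0007, 0, 0, 0, -0.2],
    [0, 0, 0.0007, 0, 0, 0, 0.4],
    [0, 0, 0.0007, 0, 0, 0, 0.4],
    [0, 0, 0.0007, 0, 0, 0, 0.4],
    [0, 0, -0.04, 0, 0, 0, 0.4],
    [0, 0, -0.0933, 0, 0, 0, 0.4],
    [-0.04, 0, -0.1133, 0, 0, 0, 0.4],
    [-0.0933, 0, -0.1133, 0, 0, 0, 0.4],
    [-0.0933, 0, -0.1133, 0, 0, 0, 0.4],
  ],
)

```text
time_s: 12.2
tcp_pos: [436.7, -42.0, 162.8]
eef_rot: [1.0, 0.0, -0.0, -0.0]
ft_force: [0.6, 0.1, 0.4]
grip_width: 0.7
grasp_force: 0.0
```

```bash
python3 c.py 4; python3 f.py 4 8;python3 - <<'E'
from h import *
z=np.load("w_4.npz");p,d,M=z["p"],z["d"],z["M"];K,k1,_=cam("wrist");C=(K,k1,M)
yy,xx=np.mgrid[:384,:512];px=np.c_[xx.ravel(),yy.ravel()];P=atd(C,px,d.ravel()).reshape(384,512,3)
P0=atz(C,px,48).reshape(384,512,3)
m=(abs(P[...,2]-48)<4)&(abs(P0[...,1]+41)<62)&(P0[...,0]>440)&(P0[...,0]<540)&(cv2.cvtColor(p,cv2.COLOR_RGB2HSV)[...,0]<25)
print(m.sum(),cv2.minAreaRect(P0[m][:,:2].astype(np.float32)))
E
```

```text
12.2 [436.68497594 -42.03099128 162.77176352] [-0.00524853  0.045379    0.07197769  0.02631123  0.02138225  0.00593519] [[1.0, 0.0, -0.001], [0.0, -1.0, 0.0], [-0.001, -0.0, -1.0]]
stamp 0.89 [256. 127.] [498.7 -42.6   0. ]
stamp 0.62 [468.  17.] [ 613.9 -260.3    0. ]
stamp_handle 0.91 [254. 118.] [508.2 -40.7  62.5]
blade_tips 0.68 [258.  16.] [601.  -44.5  18. ]
blade_tips 0.65 [251. 117.] [508.9 -37.2  18. ]
warmer 0.65 [255.  15.] [607.6 -41.2   0. ]
home 0.75 [254.  42.] [580.7 -40.3   8. ]
gate_pad 0.92 [160. 218.] [421.8  43.2  70. ]
gate_pad 0.29 [256.  42.] [565.6 -42.2  70. ]
gate_hinge 0.92 [145.  84.] [535.1  45.9  70. ]
catch_top 0.87 [351. 103.] [ 522.3 -129.1   40. ]
switch_tip 0.74 [469.  17.] [ 580.3 -191.9   95. ]
blade 590 slope 0.0023 tip x 597.2 y@tip -54.9
blade 662 slope 0.0076 tip x 596.7 y@tip -0.1
blade 591 slope 0.0024 tip x 596.5 y@tip -27.8
blade 663 slope -0.0024 tip x 596.8 y@tip -82.6
blade mean tip y -41.36 slope 0.0025
fin mean tip y nan slope nan
6537 ((505.7012634277344, -41.645751953125), (67.95829772949219, 109.77182006835938), 0.04344683885574341)
  return _methods._mean(a, axis=axis, dtype=dtype,
  ret = ret.dtype.type(ret / rcount)
```

View pics/w_4.png

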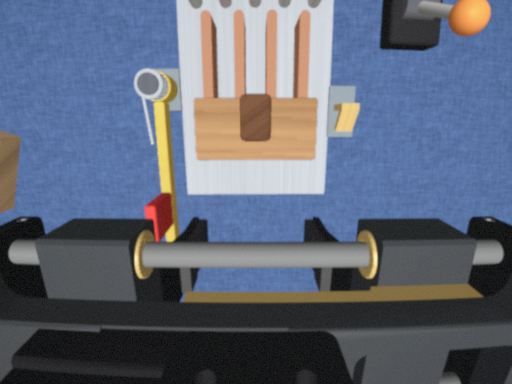

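To row units: 108 mm is 0.144, 95 mm is 0.1267.

arm_command(
  rows=[
    [0, -0.0013, 0.0667, 0, 0, 0, 0.4],
    [0, -0.0013, 0.1267, 0, 0, 0, 0.4],
    [0, -0.0013, 0.144, 0, 0, 0, 0.4],
    [0, -0.0013, 0.144, 0, 0, 0, 0.4],
    [0.016, -0.0013, 0.144, 0, 0, 0, 0.4],
    [0.0267, -0.0013, 0.144, 0, 0, 0, 0.4],
    [0.0347, -0.0013, 0.144, 0, 0, 0, 0.4],
    [0.0427, -0.0013, 0.144, 0, 0, 0, 0.4],
    [0.0507, -0.0013, 0.144, 0, 0, 0, 0.4],
    [0.0587, -0.0013, 0.144, 0, 0, 0, 0.4],
    [0.0587, -0.0013, 0.144, 0, 0, 0, 0.4],
  ],
)

```text
time_s: 14.08
tcp_pos: [483.1, -41.0, 54.8]
eef_rot: [1.0, -0.0, -0.0, 0.0]
ft_force: [-2.4, -0.8, 1.3]
grip_width: 0.699
grasp_force: 1.2
```

```bash
python3 c.py 5|head -1; python3 f.py 5 8 2>/dev/null
```

```text
14.075 [483.06558369 -41.00054297  54.80112257] [ 0.00071031 -0.0034709  -0.00463444  0.00372332  0.01010153 -0.00178846] [[1.0, -0.001, -0.001], [-0.001, -1.0, -0.0], [-0.001, 0.0, -1.0]]
blade 5624 slope -0.1 tip x 611.0 y@tip -16.6
blade 5634 slope 0.111 tip x 611.1 y@tip -67.4
blade mean tip y -41.99 slope 0.0055
fin mean tip y nan slope nan
```

To row units: 30 mm is 0.04, 25 mm is 0.0333.

arm_command(
  rows=[
    [0.0067, 0, 0, 0, 0, 0, 0.4],
    [0.0133, 0, 0, 0, 0, 0, 0.4],
    [0.02, 0, 0, 0, 0, 0, 0.4],
    [0.0267, 0, 0, 0, 0, 0, 0.4],
    [0.0333, 0, 0, 0, 0, 0, 0.4],
    [0.04, 0, 0, 0, 0, 0, 0.4],
    [0.04, 0, 0, 0, 0, 0, 0.4],
  ],
)

```text
time_s: 15.45
tcp_pos: [514.7, -40.5, 54.6]
eef_rot: [1.0, 0.0, 0.001, -0.0]
ft_force: [0.4, 0.1, -0.1]
grip_width: 0.701
grasp_force: 0.3
```

```bash
python3 c.py 6|head -1
```

```text
15.45 [514.67722712 -40.50833154  54.64683565] [ 0.0013652  -0.00712768 -0.00498373  0.00304998  0.00759521 -0.00136935] [[1.0, 0.0, 0.002], [0.0, -1.0, 0.0], [0.002, -0.0, -1.0]]
```

View pics/w_6.png

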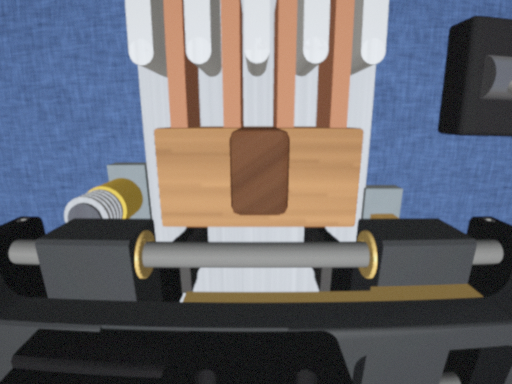

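The blades have entered the gaps, with about 25 mm still to go. I'll keep pushing and watch the force.

To row units: 24 mm is 0.032, 20 mm is 0.0267.

arm_command(
  rows=[
    [0.0067, 0, 0, 0, 0, 0, 0.4],
    [0.0133, 0, 0, 0, 0, 0, 0.4],
    [0.02, 0, 0, 0, 0, 0, 0.4],
    [0.0267, 0, 0, 0, 0, 0, 0.4],
    [0.032, 0, 0, 0, 0, 0, 0.4],
    [0.032, 0, 0, 0, 0, 0, 0.4],
  ],
)

```text
time_s: 16.7
tcp_pos: [535.8, -41.2, 54.2]
eef_rot: [1.0, -0.0, -0.002, 0.0]
ft_force: [-4.2, -0.7, 2.3]
grip_width: 0.698
grasp_force: 2.2
```

To row units: 6 mm is 0.008, 4 mm is 0.0053.

arm_command(
  rows=[
    [0.0027, 0, 0, 0, 0, 0, 0.4],
    [0.0053, 0, 0, 0, 0, 0, 0.4],
    [0.008, 0, 0, 0, 0, 0, 0.4],
    [0.008, 0, 0, 0, 0, 0, 0.4],
  ],
)

```text
time_s: 17.2
tcp_pos: [541.3, -40.8, 54.2]
eef_rot: [1.0, -0.0, -0.002, 0.0]
ft_force: [-7.2, 1.6, 4.5]
grip_width: 0.705
grasp_force: 3.5
```

To row units: 4 mm is 0.0053, 2 mm is 0.0027.

arm_command(
  rows=[
    [0.0027, 0, 0, 0, 0, 0, 0.4],
    [0.0053, 0, 0, 0, 0, 0, 0.4],
    [0.0053, 0, 0, 0, 0, 0, 0.4],
  ],
)

```text
time_s: 17.58
tcp_pos: [541.6, -40.9, 54.0]
eef_rot: [1.0, -0.0, -0.006, 0.001]
ft_force: [-15.1, 2.8, 11.8]
grip_width: 0.703
grasp_force: 7.4
```

```bash
python3 c.py 7|head -1;python3 - <<'E'
from h import *
z=np.load("w_7.npz");p,d,M=z["p"],z["d"],z["M"];K,k1,_=cam("wrist");C=(K,k1,M)
yy,xx=np.mgrid[:384,:512];px=np.c_[xx.ravel(),yy.ravel()];P=atd(C,px,d.ravel()).reshape(384,512,3)
P0=atz(C,px,48).reshape(384,512,3)
m=(abs(P[...,2]-48)<3)&(abs(P0[...,1]+41)<62)&(P0[...,0]>500)&(P0[...,0]<640)&(cv2.cvtColor(p,cv2.COLOR_RGB2HSV)[...,0]<25)
for c in range(-36,-20+1,4):pass
for y in(-95,-83,-68,-55,-27,-14,0,12):
    k=m&(abs(P0[...,1]-y)<1.5);print(y,P0[k][:,0].min().round(1),P0[k][:,0].max().round(1))
E
```

```text
17.575 [541.59205197 -40.94808746  54.01055003] [-5.58964466e-04 -6.83481476e-05 -2.28752185e-03  1.74316648e-03
-95 554.6 607.8
-83 554.0 638.6
-68 554.1 608.0
-55 554.1 638.3
-27 554.1 639.6
-14 554.1 608.0
0 554.0 639.5
12 554.0 613.2
```

The stamp is home: head back at x = 554, head front at 608, and a firm stop at 15 N. Next I retreat, close the fingers and go to the outer side of the gate pad.

To row units: -128 mm is -0.1707, -122 mm is -0.1627.

arm_command(
  rows=[
    [-0.0267, 0, 0, 0, 0, 0, 0.4],
    [-0.0533, 0, -0.0533, 0, 0, 0, -1],
    [-0.1067, 0, -0.12, 0, 0, 0, -1],
    [-0.1467, -0.0667, -0.12, 0, 0, 0, -1],
    [-0.1627, -0.1333, -0.12, 0, 0, 0, -1],
    [-0.1627, -0.1707, -0.12, 0, 0, 0, -1],
    [-0.1627, -0.1707, -0.12, 0, 0, 0, -1],
  ],
)

```text
time_s: 18.95
tcp_pos: [427.0, 89.8, 145.5]
eef_rot: [1.0, 0.002, 0.002, -0.001]
ft_force: [-0.5, -1.0, -0.0]
grip_width: 0.103
grasp_force: 0.0
```

```bash
python3 c.py 8; python3 -c "
from h import *
print(r.state()['q'])"
```

```text
18.95 [427.01689852  89.79778526 145.51542091] [-0.04179638  0.00243451 -0.02185541 -0.00898864 -0.01900761  0.01646059] [[1.0, 0.004, 0.005], [0.004, -1.0, 0.002], [0.005, -0.002, -1.0]]
stamp 0.86 [400.  31.] [583.1 -46.9   0. ]
blade_tips 0.42 [311. 213.] [406.3  33.9  18. ]
gate_pad 0.69 [310. 213.] [423.9  45.6  70. ]
gate_hinge 0.56 [317.  68.] [534.8  45.6  70. ]
gate_hinge 0.5 [308. 212.] [425.4  47.1  70. ]
catch_top 0.76 [501. 100.] [ 519.6 -127.9   40. ]
[ 5.78346282e-01  1.74823352e-01 -5.86347033e-01  3.48086094e-05
 -8.09679935e-01  9.91647112e-01]
```

View pics/w_8.png

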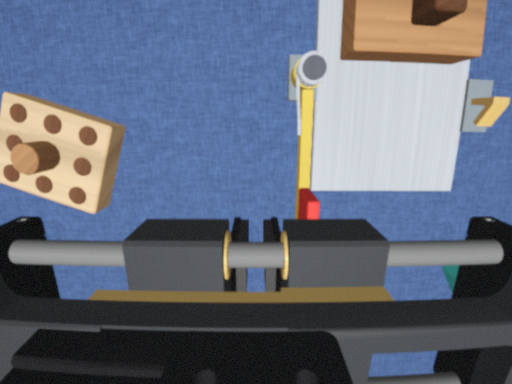

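The gate pad is at (310,205), still open along the deck's left edge. The closed fingers stand to its left. I'll work out the arc for the push.

Run:
```python
import numpy as np
H=np.array([537.6,46.8]);p0=np.array([427.,89.8])
for th in list(np.arange(0,1.6,.15))+[1.57,1.6,1.63]:
    t=H+115*np.array([-np.cos(th),-np.sin(th)])+21*np.array([-np.sin(th),np.cos(th)])
    d=t-p0; print(round(th,2),t.round(1),"tx",round(d[0]),"ty",round(-d[1]),"wz",round(-min(th,1.4),2))
```

```text
0.0 [422.6  67.8] tx -4 ty 22 wz -0.0
0.15 [420.8  50.4] tx -6 ty 39 wz -0.15
0.3 [421.5  32.9] tx -5 ty 57 wz -0.3
0.45 [424.9  15.7] tx -2 ty 74 wz -0.45
0.6 [430.8  -0.8] tx 4 ty 91 wz -0.6
0.75 [439.1 -16.2] tx 12 ty 106 wz -0.75
0.9 [449.7 -30.2] tx 23 ty 120 wz -0.9
1.05 [462.2 -42.5] tx 35 ty 132 wz -1.05
1.2 [476.4 -52.8] tx 49 ty 143 wz -1.2
1.35 [491.9 -60.8] tx 65 ty 151 wz -1.35
1.5 [508.5 -66.4] tx 82 ty 156 wz -1.4
1.57 [516.5 -68.2] tx 90 ty 158 wz -1.4
1.6 [520.  -68.8] tx 93 ty 159 wz -1.4
1.63 [523.4 -69.2] tx 96 ty 159 wz -1.4
```

To row units: 120 mm is 0.16, 106 mm is 0.1413, -0.75 rad is -0.375.

arm_command(
  rows=[
    [-0.0053, 0, 0.0533, 0, 0, 0, -1],
    [-0.0053, 0, 0.1, 0, 0, 0, -1],
    [-0.0053, 0.0133, 0.1, 0, 0, 0, -1],
    [-0.0053, 0.0293, 0.1, 0, 0, 0, -1],
    [-0.008, 0.052, 0.1, 0, 0, -0.075, -1],
    [-0.0067, 0.076, 0.1, 0, 0, -0.15, -1],
    [-0.0027, 0.0987, 0.1, 0, 0, -0.225, -1],
    [0.0053, 0.1213, 0.1, 0, 0, -0.3, -1],
    [0.016, 0.1413, 0.1, 0, 0, -0.375, -1],
    [0.0307, 0.16, 0.1, 0, 0, -0.45, -1],
    [0.0307, 0.16, 0.1, 0, 0, -0.45, -1],
  ],
)

```text
time_s: 20.82
tcp_pos: [449.4, -33.4, 71.1]
eef_rot: [0.901, 0.433, 0.002, 0.0]
ft_force: [-1.1, 2.6, 3.0]
grip_width: 0.008
grasp_force: 1.5
```

```bash
cat > g.py <<'E'
from h import *
import sys
s=r.state();print(s["time_s"],s["tcp_pos"].round(1),s["q"].round(2),s["ft_force"])
C=cam("top");p,d=camera("top")
for t,z in (("gate_pad",70),):
    for m in pinpoint(t,"top")[:2]:print(t,round(m["p"],2),atz(C,m["point"],z).round(1)[0])
hsv=cv2.cvtColor(p,cv2.COLOR_RGB2HSV)
yy,xx=np.mgrid[:384,:512];P=atd(C,np.c_[xx.ravel(),yy.ravel()],d.ravel()).reshape(384,512,3)
m=(abs(hsv[...,0].astype(int)-26)<6)&(hsv[...,1]>170)&(hsv[...,2]>120)&(abs(P[...,2]-40)<8)&(P[...,0]<620)&(P[...,1]<60)&(P[...,1]>-160)
Q=P[m];print(len(Q),Q.mean(0).round(1) if len(Q) else 0)
if len(Q)>10:
    v=cv2.fitLine(Q[:,:2].astype(np.float32),cv2.DIST_HUBER,0,.01,.01).ravel();print("gate angle",(np.arctan2(v[1],v[0])%np.pi).round(3))
save("t_%s.png"%sys.argv[1],cv2.resize(p[95:310,180:400],(660,600)))
E
python3 g.py 1
```

```text
20.825 [449.4 -33.4  71.1] [ 0.29  0.32 -0.64 -0.   -0.61  2.18] [-1.14342809  2.61577829  3.01189757]
gate_pad 0.45 [461.5 -41.9  70. ]
gate_pad 0.18 [ 511.1 -125.8   70. ]
23 [465.9 -95.5  36.9]
gate angle 2.481
```

To row units: 76 mm is 0.1013, 73 mm is 0.0973, -0.45 rad is -0.225.

arm_command(
  rows=[
    [-0.0027, 0.0227, 0, 0, 0, -0.075, -1],
    [-0.0013, 0.0467, 0, 0, 0, -0.15, -1],
    [0.0027, 0.0693, 0, 0, 0, -0.225, -1],
    [0.0067, 0.0813, 0, 0, 0, -0.25, -1],
    [0.0107, 0.092, 0, 0, 0, -0.25, -1],
    [0.0133, 0.0973, 0, 0, 0, -0.25, -1],
    [0.016, 0.1013, 0, 0, 0, -0.25, -1],
    [0.016, 0.1013, 0, 0, 0, -0.25, -1],
  ],
)

```text
time_s: 21.92
tcp_pos: [513.6, -70.3, 69.1]
eef_rot: [0.765, 0.644, -0.001, -0.001]
ft_force: [-3.4, 1.8, -1.0]
grip_width: 0.005
grasp_force: 1.8
```

```bash
python3 g.py 2
```

```text
21.925 [513.6 -70.3  69.1] [ 0.18  0.41 -0.47 -0.   -0.69  2.79] [-3.40335286  1.83223093 -1.03663914]
46 [532.4 -10.2  39.3]
gate angle 1.65
```

View pics/t_2.png

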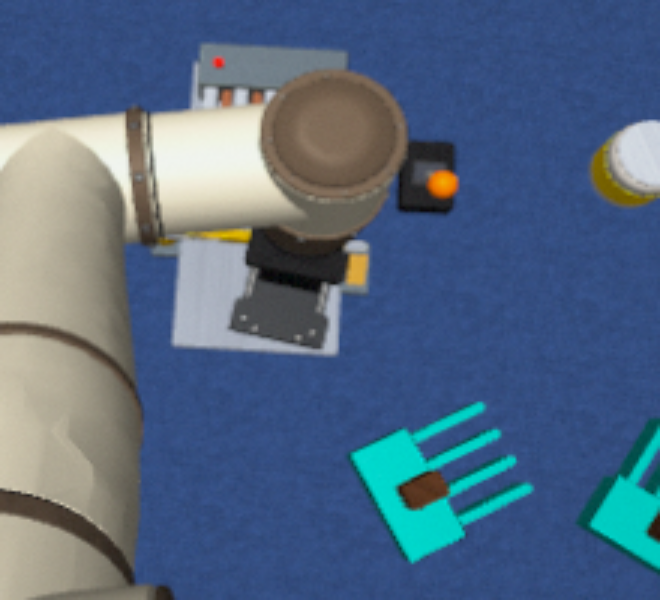

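To row units: 8 mm is 0.0107, 6 mm is 0.008.

arm_command(
  rows=[
    [0, 0.004, 0, 0, 0, 0, -1],
    [0, 0.008, 0, 0, 0, 0, -1],
    [0.0013, 0.0107, 0, 0, 0, 0, -1],
    [0.0013, 0.0107, 0, 0, 0, 0, -1],
  ],
)

```text
time_s: 22.52
tcp_pos: [522.7, -71.4, 69.4]
eef_rot: [0.765, 0.644, -0.001, -0.0]
ft_force: [-4.9, 1.0, 0.3]
grip_width: 0.005
grasp_force: 2.5
```

arm_command(
  rows=[
    [0, 0.004, 0, 0, 0, 0, -1],
    [0, 0.0067, 0, 0, 0, 0, -1],
    [0, 0.0067, 0, 0, 0, 0, -1],
  ],
)

```text
time_s: 22.9
tcp_pos: [523.2, -71.7, 69.0]
eef_rot: [0.765, 0.644, -0.004, -0.004]
ft_force: [-15.2, 6.9, 9.0]
grip_width: 0.007
grasp_force: 8.0
```

At the stop. I'll back off, lift and look.

To row units: -125 mm is -0.1667, -120 mm is -0.16, 1.4 rad is 0.7.

arm_command(
  rows=[
    [0, -0.0067, 0, 0, 0, 0, -1],
    [0, -0.016, 0, 0, 0, 0, -1],
    [0, -0.0333, 0, 0, 0, 0, -1],
    [0, -0.0667, -0.0533, 0, 0, 0.1, -1],
    [0.0133, -0.1133, -0.12, 0, 0, 0.2, -1],
    [0.0133, -0.1667, -0.16, 0, 0, 0.3, -1],
    [0.0133, -0.1667, -0.16, 0, 0, 0.4, -1],
    [0.0133, -0.1667, -0.16, 0, 0, 0.5, -1],
    [0.0133, -0.1667, -0.16, 0, 0, 0.6, -1],
    [0.0133, -0.1667, -0.16, 0, 0, 0.7, -1],
    [0.0133, -0.1667, -0.16, 0, 0, 0.7, -1],
  ],
)

```text
time_s: 24.28
tcp_pos: [408.5, -40.1, 190.6]
eef_rot: [1.0, -0.001, 0.003, -0.001]
ft_force: [1.0, -0.0, -1.3]
grip_width: 0.008
grasp_force: 0.0
```

```bash
python3 c.py 9
python3 - <<'E'
from h import *
import math
z=np.load("w_9.npz");p,d,M=z["p"],z["d"],z["M"];K,k1,_=cam("wrist");C=(K,k1,M)
yy,xx=np.mgrid[:384,:512];px=np.c_[xx.ravel(),yy.ravel()];P=atd(C,px,d.ravel()).reshape(384,512,3)
hsv=cv2.cvtColor(p,cv2.COLOR_RGB2HSV);P0=atz(C,px,41).reshape(384,512,3)
m=(abs(hsv[...,0].astype(int)-26)<6)&(hsv[...,1]>150)&(abs(P[...,2]-40)<5)&(P[...,0]<600)&(P[...,0]>480)&(P[...,1]<40)&(P[...,1]>-120)
Q=P0[m];f=np.polyfit(Q[:,1],Q[:,0],1);print(m.sum(),f, "theta",1.5708-math.atan(-f[0]) , "x@y=-40",np.polyval(f,-40))
m=(abs(P[...,2]-48)<3)&(P[...,0]>540)&(P[...,0]<615)&(hsv[...,0]<20)
Q=atz(C,px[m.ravel()],48);print("head x",Q[:,0].min(),Q[:,0].max())
E
```

```text
24.275 [408.48844205 -40.06292862 190.59081282] [ 8.99344043e-04  9.88025303e-04  1.13590486e-03 -8.74843955e-04
 -3.58267346e-05 -6.73204845e-01] [[1.0, -0.003, 0.006], [-0.003, -1.0, 0.001], [0.006, -0.001, -1.0]]
stamp 0.85 [258.  23.] [582.9 -43.3   0. ]
stamp 0.59 [363. 261.] [ 297.8 -182.9    0. ]
stamp_handle 0.79 [396. 281.] [ 307.2 -196.4   62.5]
blade_tips 0.65 [437. 230.] [ 348.4 -265.1   18. ]
gate_pad 0.64 [292.  55.] [534.3 -71.5  70. ]
gate_hinge 0.7 [154.  56.] [534.8  49.2  70. ]
catch_top 0.8 [345.  79.] [ 519.3 -128.8   40. ]
126 [5.53949031e-02 5.30281396e+02] theta 1.626138345668311 x@y=-40 528.0655997970089
head x 551.7417768499124 587.9441329751094
```

View pics/w_9.png

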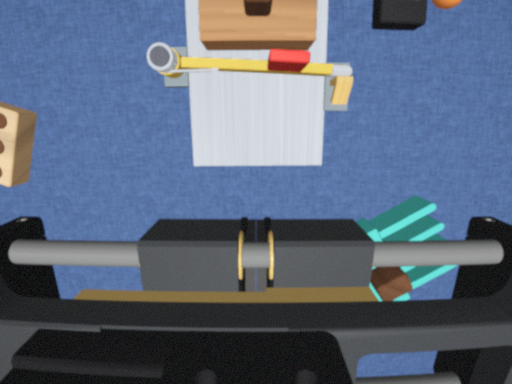

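The gate is shut: its nose is at (341,70) behind the catch and the stamp is still home. Next I push the switch ball in +x with the closed fingers.

To row units: 151 mm is 0.2013, 127 mm is 0.1693.

arm_command(
  rows=[
    [0.0533, 0.06, 0, 0, 0, 0, -1],
    [0.1067, 0.1267, 0, 0, 0, 0, -1],
    [0.1533, 0.1867, 0, 0, 0, 0, -1],
    [0.1693, 0.2013, 0, 0, 0, 0, -1],
    [0.1693, 0.2013, 0.06, 0, 0, 0, -1],
    [0.1693, 0.2013, 0.1133, 0, 0, 0, -1],
    [0.1693, 0.2013, 0.1133, 0, 0, 0, -1],
  ],
)

```text
time_s: 25.65
tcp_pos: [531.2, -190.9, 101.7]
eef_rot: [1.0, 0.0, -0.004, -0.001]
ft_force: [0.1, -1.3, 0.6]
grip_width: 0.009
grasp_force: 0.0
```

```bash
python3 c.py 10 | grep -v stamp
```

```text
25.65 [ 531.15551138 -190.92746191  101.69418542] [-0.00081284 -0.05517038  0.07578243  0.03452288 -0.01592119 -0.00057953] [[1.0, 0.0, -0.008], [0.0, -1.0, 0.001], [-0.008, -0.001, -1.0]]
blade_tips 0.86 [52. 11.] [683.2 -38.4  18. ]
warmer 0.88 [ 78. 108.] [611.8 -39.2   0. ]
gate_pad 0.79 [ 75. 226.] [532.8 -68.7  70. ]
switch_tip 0.68 [255. 161.] [ 580.6 -190.6   95. ]
```

To row units: 100 mm is 0.1333, 94 mm is 0.1253.

arm_command(
  rows=[
    [0.02, 0, -0.004, 0, 0, 0, -1],
    [0.0373, 0, -0.004, 0, 0, 0, -1],
    [0.0533, 0, -0.004, 0, 0, 0, -1],
    [0.0693, 0, -0.004, 0, 0, 0, -1],
    [0.0853, 0, -0.004, 0, 0, 0, -1],
    [0.1013, 0, -0.004, 0, 0, 0, -1],
    [0.1147, 0, -0.004, 0, 0, 0, -1],
    [0.1253, 0, -0.004, 0, 0, 0, -1],
    [0.1333, 0, -0.004, 0, 0, 0, -1],
    [0.1333, 0, -0.004, 0, 0, 0, -1],
  ],
)

```text
time_s: 27.4
tcp_pos: [628.6, -191.6, 106.7]
eef_rot: [1.0, -0.0, -0.007, -0.001]
ft_force: [-12.1, 0.9, 4.5]
grip_width: 0.004
grasp_force: 5.8
```

To row units: -230 mm is -0.3067, -180 mm is -0.24.

arm_command(
  rows=[
    [-0.0133, 0, 0, 0, 0, 0, -1],
    [-0.0533, 0, -0.0267, 0, 0, 0, -1],
    [-0.1067, 0, -0.0933, 0, 0, 0, -1],
    [-0.1733, 0, -0.1467, 0, 0, 0, -1],
    [-0.24, 0, -0.1467, 0, 0, 0, -1],
    [-0.3067, 0, -0.1467, 0, 0, 0, -1],
    [-0.3067, 0, -0.1467, 0, 0, 0, -1],
  ],
)

```text
time_s: 28.28
tcp_pos: [401.3, -191.7, 218.6]
eef_rot: [1.0, -0.0, 0.001, -0.0]
ft_force: [-0.2, 0.3, -0.6]
grip_width: 0.003
grasp_force: 0.0
```

Run:
```python
from h import *
p,d=camera("side");C=cam("side");save("s.png",cv2.resize(p[130:350,140:400],(780,600*1)))
print([ (round(m["p"],2),atz(C,m["point"],92).round(0)[0]) for m in pinpoint("switch_tip","side")[:2]],r.state()["ft_force"])
```

```text
[(0.5, array([ 656., -188.,   92.]))] [ 0.21265721 -0.5050273   0.33827717]
```

View pics/s.png

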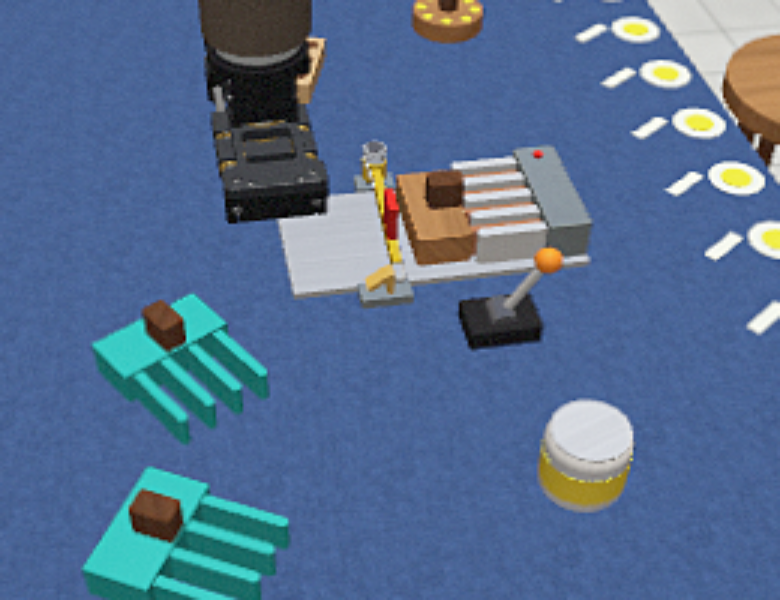

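The side view shows the stamp home, the gate latched at (385,215), and the lever over to +x with its ball at (548,260), measured at x of about 656. Nothing is touching the robot.

```bash
python3 -c "
from plant import r
print(r.hand_in())"
```

```text
the job is handed in; nothing more can be done
None
```

The job is done and handed in at about 28 s: the stamp is home between the fins, the gate is held by its catch, the switch is fully over, and nothing else was moved.

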